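# Fasten the hasp of the pottery tool case

## Robot

A 6-joint arm with a two-finger parallel gripper is mounted at the origin on the work surface. World frame = base frame: x ahead of the robot, y to its left, z up, the work surface at z = 0. Lengths are in m, angles in rad, forces in N, time in s.
With the tool pointing down it reaches from about 0.275 to 0.875 m from the base axis. Payload 12.5 kg.
Tool frame: the origin (TCP) lies at the very end of the fingers, on their centre line; the grasp point (between the pads) lies 19 mm behind it; z points along the fingers, y is the line along which they close (so a half turn about z gives the same grasp; the last joint's range is limited). The gripper opens to 85 mm and grips with 20 to 120 N. Pads are 22 mm wide; open, the fingers measure 114 mm over their backs; the gripper's body (76 mm by 85 mm) begins 54 mm behind the grasp point. The pads swing forward as they close: fully open they stand 13 mm farther back than shut.
Start: joints at [-1.305, 0.351, 1.652, -0, 1.139, -0.085], TCP at [0.189, -0.516, 0.231] pointing down, gripper open.
Joint ranges: [-2.75, 2.75], [-0.79, 2.1], [0.01, 2.65], [-1.57, 4.71], [0.07, 3.14], [-2.87, 2.87]. Speed limits (rad/s): [2.22, 2.22, 2.79, 3.14, 3.14, 3.14].

## Interface

Orientations are given as a unit quaternion [x, y, z, w].
In Python, from plant import status, vision, order gives the robot as it stands. The module is installed in compiled form; this text tells all that it offers.
- The arm moves only by the tool servo_tool, never from a script. Its argument "deltas" is one flat list of numbers, 5 for each row, row after row: the shift along the tool's x, y, z in cm, then the turn about the tool's z in degrees, then the opening, from 0 (shut) to 1 (fully open). A call has 1 to 12 rows; each row is the pose to reach, as a shift and turn from the pose commanded when the call began, along the tool's axes at that moment; what a row does not reach only later rows make up. A row lasts 1/8 s, in which the tool goes at most 62.5 mm and 10.7 degrees, less where a joint would pass 70% of its speed; a pose out of reach is approached as far as the arm can. A call with a gripper value outside its range is refused whole. The fingers move at their own pace and stop on an object; the grip force is fixed at half the most. Time passes only in rows, so rows that repeat a pose let the fingers close. It gives the time, the measured TCP pose, the force, the opening and the grip force at its end, in the units of the state.
- status.read_state(): the state, without advancing time (a new reading comes with each control period).
- vision.get_image(name): name is "scene" or "top" or "wrist"; returns a dict with "image" (384x512x3 uint8, blue, green, red), "depth" (384x512 float32, m along the optical axis (not along the pixel's ray), 0 where there is no reading), "fov_y" (degrees; the focal length in pixels is half the picture's height over the tangent of half this angle, whatever the lens; pixels are square), "cx", "cy" (the principal point, pixels), "position" and "attitude" of the camera in the world. Camera axes: x right, y up, looking along -z (the intrinsics and any distortion apply to the point x, -y, -z); pixel columns grow to the right and rows downward; lengths in m; the calibration is good to about 2 mm. A picture is of the moment at which its call begins.
- order.hand_in(): hands the job in; it is judged then, once.
The state is a dict: "time_s": time; "qpos": joint angles; "joint_velocities": joint speeds; "tau": joint torques, N m; "tool_pos": TCP position; "ee_rot": TCP orientation; "contact_force": force on the tool from outside, world axes, zero at the start; "torque": the same for the moment, N m; "opening": finger opening in m; "finger_force": force on a finger pad.
Only numpy, scipy, OpenCV 4.12 (cv2) and the standard library are available. Lean on these libraries where they do the work, as an engineer would, in place of code of your own. Each camera call takes 0.05 s, during which the arm holds its last target. There are 200 camera calls.

## Task

Fasten the wooden tool case: swing the steel hasp over from the lid until it lies flat on the front board with the brass catch standing up through its slot, then slide the orange lock grip all the way to its end stop, so that its bolt runs through the catch. Do not slide the bolt in before the hasp is down, keep the lid shut, and leave the tile, the rib, the jars, the beaker and the mallet where they are.

Things in the scene. Friction and masses are not known exactly. Their poses are not given: they have to be found in the camera images.
- case: Pale wooden tool case fixed to the table, 250 (x) x 230 (y) x 90 mm high; origin at the centre of its underside, z up. Its own -x side is the front (towards the robot, give or take its yaw). The top, level at 90 mm, is a fixed front board (x from -125 to -7 mm) and a plywood lid behind it (x from -3 to 125 mm).
- lid (a joint): Lid's hinge along the case's back edge, rad: 0 shut, grows as the lid's front edge lifts (up to 1.4). It is shut at the start and falls shut by its weight (0.6 kg).
- hasp (a joint): Steel hasp leaf on the lid, 105 mm long from its hinge, 44 mm wide, 4 mm thick; slot 35 x 14 mm, 40 to 75 mm off the hinge. Hinge axis along case y. rad: 0 folded back flat on the lid (leaf points to case +x), 1.57 upright, 3.14 flat on the front board (leaf to case -x), its stop. Stiff (0.08 N m): it stays where it is left. Starts part raised, leaning back over the lid.
- hasp_hinge (a point): Centre of the hasp's hinge axis, 3 mm in +x from the case's middle, 4 mm above the lid's top, at the lid's front edge.
- hasp_grip (a point): Point in the middle of the hasp's solid end, 90 mm from the hinge; axes turn with the leaf (x along the leaf away from the hinge, y across its 44 mm width). The leaf is solid from 75 to 105 mm.
- catch (a point): Top of the brass catch: an upright loop of 5 mm wire on the front board, 25 mm long in case x, 26 mm tall, its opening facing along case y; 55 mm to the front of the hasp's hinge. The hasp's slot drops over it.
- lock_slide (a joint): Lock slide on the front board, to the left (+y) of the catch, m: 0 fully drawn back, grows as the grip moves in the case's -y direction towards the catch, end stop at 0.045. Starts near 0; about 2 N to move. Its 8 mm steel bolt, 14 mm above the board, points at the catch and at the end stop runs through it.
- slide_grip (a point): Centre of the top face of the orange lock grip: a block 30 (case x) x 26 (case y) x 32 mm tall, its underside 4 mm above the board on a low track 24 mm wide in x; the top is 36 mm above the board. Axes as the case's.
- tile: Blue glazed test tile 60 x 45 x 7 mm lying on the lid, to the right of the hasp; origin at its underside.
- rib: Dark wooden shaping rib 70 x 30 x 7 mm lying on the front board, to the right of the catch; origin at its underside.
- jar_green: Closed glaze jar, green, white cap, 52 mm across, 65 mm tall; origin at its underside.
- jar_red: Closed glaze jar, red, white cap, 52 mm across, 65 mm tall; origin at its underside.
- jar_blue: Closed glaze jar, blue, white cap, 52 mm across, 65 mm tall; origin at its underside.
- beaker: Open white plastic beaker, 90 mm across, 110 mm tall; origin at its underside.
- mallet: Wooden mallet 220 mm long, lying; origin at its underside.

How it is judged:
By the outcome, as a careful person would: the job done as asked, in the order asked, and still so for the second after the job is handed in, with the robot touching nothing.
It also fails if it takes over 54 s, if anything falls off the work surface, if the arm or the gripper's body presses on something with over 40 N, if the wrist force passes 120 N, or if a joint passes its speed limit or range.

## Working session

There is one attempt and no reset: what is moved stays moved. The work goes in short steps, Python scripts to look and compute and a tool call to move; the robot and the scene stay as the last step left them, time stands still between calls to the robot, and variables do not carry over. Pictures are saved under pics/ and viewed, at most 10 in all, crops included, and the job is handed in when it is done.

Besides the shell and the picture viewer there is one more tool, called after "Call:" as a command line: name --argument value ..., lists and objects as JSON in quotes. servo_tool: Moves the arm, as the interface text tells. Its arguments: {"type":"object","properties":{"deltas":{"type":"array"}},"required":["deltas"]}

```bash
mkdir -p pics
cat > h.py <<'E'
import numpy as np, cv2
from scipy.spatial.transform import Rotation as R
from plant import status, vision, order
def grab(n,tag):
    d=vision.get_image(n); cv2.imwrite(f'pics/{tag}.png',d['image']); np.savez(f'pics/{tag}.npz',**{k:np.array(v) for k,v in d.items()}); return d
def att(d):
    a=np.array(d['attitude']); return a if a.shape==(3,3) else R.from_quat(a).as_matrix()
def cloud(d):
    z=np.array(d['depth']); h,w=z.shape; f=h/2/np.tan(np.radians(float(d['fov_y']))/2)
    v,u=np.mgrid[:h,:w]
    p=np.stack([(u-float(d['cx']))/f*z,-(v-float(d['cy']))/f*z,-z],-1)
    return p@att(d).T+np.array(d['position'])
def load(tag): return dict(np.load(f'pics/{tag}.npz'))
E
python3 - <<'E'
from h import *
for n in('scene','top'):
    d=grab(n,n+'0'); print(n,{k:(v if np.size(v)<10 else v.shape) for k,v in d.items()})
s=status.read_state();print(s)
E
```

```text
scene {'image': (384, 512, 3), 'depth': (384, 512), 'fov_y': 50.87982423288374, 'cx': 251.45673445842408, 'cy': 194.38418155274954, 'position': array([ 1.06335725, -0.60547503,  0.9214415 ]), 'attitude': array([0.34688042, 0.12911259, 0.32119203, 0.87168778])}
top {'image': (384, 512, 3), 'depth': (384, 512), 'fov_y': 55.47310740119775, 'cx': 252.46166492051714, 'cy': 194.8782496329418, 'position': array([ 0.41465855, -0.03071348,  1.07850293]), 'attitude': array([-0.05760655,  0.0393769 ,  0.71056266, -0.70016545])}
{'time_s': 0.1, 'qpos': array([-1.30458770e+00,  3.51164150e-01,  1.65233247e+00, -6.08251621e-06,
        1.13909531e+00, -8.46304142e-02]), 'joint_velocities': array([-0.00085367, -0.00037297, -0.00252203, -0.00132106, -0.00085018,
       -0.00077846]), 'tau': array([ 1.53267541e-03, -5.06830645e+01, -2.91877145e+01, -3.66913446e-05,
        2.59757406e-03, -1.28375561e-06]), 'tool_pos': array([ 0.18895937, -0.51621977,  0.23083273]), 'ee_rot': array([ 9.84653065e-01,  1.74522469e-01, -4.80495034e-05, -4.97328516e-04]), 'contact_force': array([-0.54147425, -0.23624355, -0.3493022 ]), 'torque': array([ 0.03221166,  0.01875989, -0.01647744]), 'finger_force': 0.0, 'opening': 0.08517449133805131}
```

View pics/scene0.png

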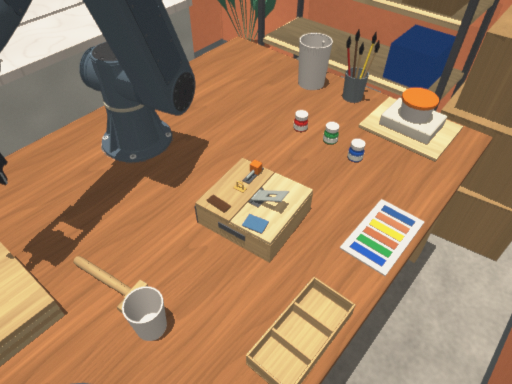

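View pics/top0.png

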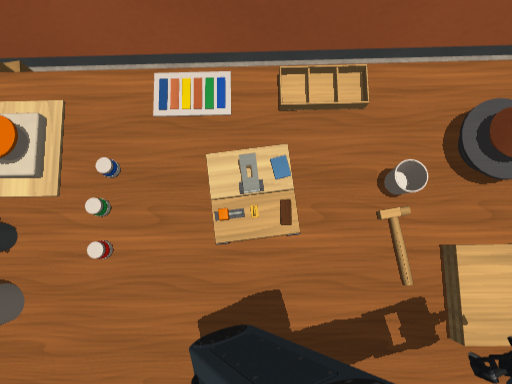

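Run:
```python
from h import *
for n,box in(('top0',(135,260,190,315)),('scene0',(140,270,180,330))):
    d=load(n); P=cloud(d); r0,r1,c0,c1=box
    hsv=cv2.cvtColor(d['image'],cv2.COLOR_BGR2HSV)
    Q=P[r0:r1,c0:c1].reshape(-1,3); H=hsv[r0:r1,c0:c1].reshape(-1,3)
    z=Q[:,2]; print(n,'table z',np.median(z[(z<.03)]))
    m=(abs(z-.09)<.012); T=Q[m]; 
    rect=cv2.minAreaRect(T[:,:2].astype(np.float32)*1000); print('rect',rect,'topz',np.median(T[:,2]), len(T))
    o=(H[:,0]<14)&(H[:,1]>200)&(H[:,2]>180)&(z>.1); print('orange',Q[o].mean(0),Q[o].min(0),Q[o].max(0),o.sum())
    top=o&(z>np.percentile(z[o],60)-.002); print(' top',Q[top].mean(0),top.sum())
    y=(H[:,0]>18)&(H[:,0]<32)&(H[:,1]>190)&(z>.093);print('yellow',Q[y].mean(0),np.ptp(Q[y],0),y.sum())
    g=(H[:,1]<60)&(z>.098); G=Q[g]; print('grey',len(G),G.mean(0),G.min(0),G.max(0))
    np.save(f'pics/g_{n}.npy',G)
    b=(H[:,0]>95)&(H[:,0]<115)&(H[:,1]>120)&(z>.09); print('tile',Q[b].mean(0))
    im=cv2.resize(d['image'][r0:r1,c0:c1],None,fx=4,fy=4,interpolation=2); cv2.imwrite(f'pics/{n}c.png',im)
```

```text
top0 table z 0.00014459902996843965
rect ((558.6770629882812, -4.186981201171875), (251.6691131591797, 230.19839477539062), 6.346583843231201) topz 0.09042406519241664 6803
orange [0.51301551 0.06710812 0.12459205] [0.51298665 0.065839   0.12411249] [0.51304436 0.06837724 0.1250716 ] 2
 top [0.51301551 0.06710812 0.12459205] 2
yellow [ 0.50115968 -0.01077544  0.10755691] [0.02518886 0.00600433 0.02367363] 10
grey 571 [0.60090107 0.0032847  0.11996547] [ 0.49838557 -0.10684545  0.09801379] [0.65455467 0.05705738 0.14783129]
tile [ 0.6261933  -0.0826612   0.09679948]
scene0 table z -0.0007257477329843942
rect ((559.803955078125, -6.1197357177734375), (252.08584594726562, 233.63470458984375), 6.020378112792969) topz 0.08943773815597067 5050
orange [0.50767676 0.06259092 0.12438632] [0.49514514 0.0573771  0.12134243] [0.51517512 0.07465116 0.12688891] 8
 top [0.50885216 0.06345008 0.12514435] 6<stdin>:11: RuntimeWarning: Mean of empty slice.
  ret = um.true_divide(
Traceback (most recent call last):
ValueError: zero-size array to reduction operation maximum which has no identity
```

View pics/top0c.png

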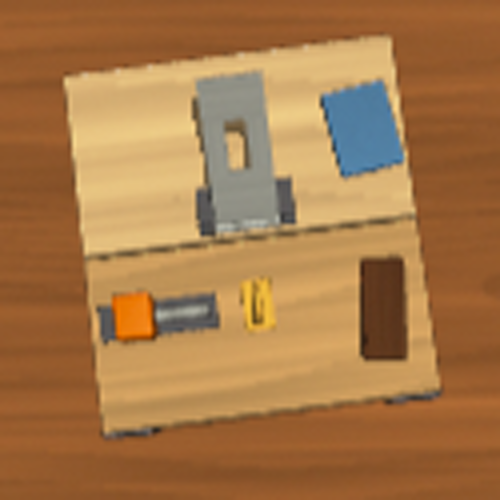

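```bash
cat >> h.py <<'E'
C0=np.array([.5590,-.0050]); YAW=np.radians(6.2)
def tocase(p):
    c,s=np.cos(YAW),np.sin(YAW); q=np.array(p,float).copy(); xy=q[...,:2]-C0
    q[...,0]=xy@[c,s]; q[...,1]=xy@[-s,c]; return q
def toworld(p):
    c,s=np.cos(YAW),np.sin(YAW); p=np.array(p,float); return np.array([C0[0]+c*p[0]-s*p[1],C0[1]+s*p[0]+c*p[1],p[2]])
E
python3 - <<'E'
from h import *
for n in('top0','scene0'):
    d=load(n); P=tocase(cloud(d)).reshape(-1,3); H=cv2.cvtColor(d['image'],cv2.COLOR_BGR2HSV).reshape(-1,3)
    ins=(abs(P[:,0])<.13)&(abs(P[:,1])<.12); z=P[:,2]
    def st(nm,m):
        Q=P[m&ins]; print(n,nm,len(Q),*(np.round(np.percentile(Q,q,axis=0)*1000,1) for q in(2,50,98)))
    st('front board grip',(P[:,0]<-.01)&(z>.11)&(P[:,1]>.02))
    st('gripTop',(P[:,0]<-.01)&(z>.121)&(P[:,1]>.02))
    st('bolt',(P[:,0]<-.01)&(z>.096)&(z<.112)&(P[:,1]>.02))
    st('catch',(P[:,0]<-.01)&(z>.1)&(abs(P[:,1])<.02))
    st('rib',(P[:,0]<-.015)&(z>.0945)&(P[:,1]<-.04))
    st('tile',(P[:,0]>.0)&(z>.0945)&(P[:,1]<-.04))
    m=ins&(P[:,0]>-.005)&(z>.101)&(abs(P[:,1])<.035); Q=P[m]
    st('hasp',m)
    k=np.polyfit(Q[:,0],Q[:,2],1); a=np.arctan(k[0]); print('ang deg',np.degrees(a),'z at x=3mm',np.polyval(k,.003), 'maxlen',np.max((Q[:,0]-.003)/np.cos(a)), 'resid',np.std(Q[:,2]-np.polyval(k,Q[:,0])))
E
```

```text
top0 front board grip 119 [-65.7  69.6 112.5] [-51.5  82.  125.6] [-37.1  94.8 129.3]
top0 gripTop 111 [-65.4  70.3 122.2] [-51.4  83.2 125.8] [-37.1  94.8 129.3]
top0 bolt 65 [-72.3  34.   96.1] [-51.8  56.6 105.1] [-40.8 105.5 110.5]
top0 catch 18 [-62.2  -1.8 110.3] [-51.7   0.5 114.3] [-40.8   2.9 117.8]
top0 rib 267 [-97.7 -98.6  94.8] [-64.6 -82.7  97.1] [-31.6 -67.9 100. ]
top0 tile 318 [  31.8 -107.2   94.7] [ 59.5 -85.5  97. ] [ 88.5 -63.3 100.6]
top0 hasp 502 [ 12.4 -20.4 101.8] [ 56.5   0.7 124.7] [ 94.8  22.  145.9]
ang deg 28.134365770610092 z at x=3mm 0.09624349536842933 maxlen 0.10811512959693015 resid 0.001831677824670636
scene0 front board grip 100 [-65.2  67.9 111. ] [-48.1  77.  123.6] [-35.8  92.9 127.4]
scene0 gripTop 67 [-65.4  68.  121.4] [-50.7  79.5 124.8] [-37.4  93.1 127.7]
scene0 bolt 69 [-63.4  33.2  96.2] [-47.8  68.8 105.6] [-36.3  89.  111.1]
scene0 catch 27 [-62.6  -4.9 100.8] [-49.5  -1.  110.4] [-37.7   2.7 116.6]
scene0 rib 174 [ -96.1 -100.5   94.5] [-63.1 -85.2  96.6] [-30.9 -69.7 100. ]
scene0 tile 257 [  32.3 -108.8   94.6] [ 60.8 -88.3  96.4] [ 88.5 -64.8  99.5]
scene0 hasp 282 [ 16.4 -22.  102.4] [ 60.2  -2.  125.5] [ 95.9  21.  145.7]
ang deg 28.00661797117221 z at x=3mm 0.09553284566778229 maxlen 0.10679070338809092 resid 0.0016139114216594348
```

```bash
cat >> h.py <<'E'
def plan(pts,s=None):
    "case-frame mm waypoints -> tool-axis cm shifts from the present pose"
    s=s or status.read_state(); M=R.from_quat(s['ee_rot']).as_matrix(); h=np.degrees(np.arctan2(M[1,0],M[0,0]))
    print('t',s['time_s'],'tcp case mm',np.round(tocase(s['tool_pos'])*1000,1),'turn to case',round(h-np.degrees(YAW),2),'F',np.round(s['contact_force'],1))
    for p in pts: print(p,np.round(M.T@(toworld(np.array(p)/1000)-s['tool_pos'])*100,2))
E
python3 -c "
from h import *
plan([(122,0,250),(122,0,112)])"
```

```text
t 0.1 tcp case mm [-423.1 -468.3  230.8] turn to case 13.9 F [-0.5 -0.2 -0.3]
(122, 0, 250) [ 64.16 -32.36  -1.88]
(122, 0, 112) [ 64.16 -32.35  11.92]
```

Call:
servo_tool --deltas '[5,-2.5,-1.9,1,0,11,-5.5,-1.9,3,0,17,-8.5,-1.9,5,0,23,-11.5,-1.9,7,0,29,-14.6,-1.9,9,0,35,-17.6,-1.9,11,0,41,-20.6,-1.9,13,0,47,-23.7,-1.9,13.9,0,53,-26.7,-1.9,13.9,0,58,-29.2,-1.9,13.9,0,62,-31.2,-1.9,13.9,0,64.2,-32.4,-1.9,13.9,0]'

```text
time_s: 1.6
tool_pos: [0.6817, 0.0108, 0.2495]
ee_rot: [0.998, 0.055, -0.0, -0.0]
contact_force: [-0.4, -0.4, 0.2]
opening: 0.0001
finger_force: 0.0
```

Call:
servo_tool --deltas '[0,0,0,0,0,0,0,0,0,0]'

```text
time_s: 1.85
tool_pos: [0.6801, 0.008, 0.2498]
ee_rot: [0.999, 0.054, -0.001, 0.0]
contact_force: [-0.7, -0.1, 0.4]
opening: -0.0003
finger_force: 0.0
```

```bash
python3 -c "
from h import *
print(status.read_state()['opening'])
plan([(122,0,112),(60,0,125),(16,0,165)])"
```

```text
-0.0003136303842253961
t 1.85 tcp case mm [ 1.218e+02 -1.000e-01  2.498e+02] turn to case -0.0 F [-0.7 -0.1  0.4]
(122, 0, 112) [ 3.000e-02 -1.000e-02  1.378e+01]
(60, 0, 125) [-6.170e+00 -1.000e-02  1.249e+01]
(16, 0, 165) [-1.058e+01 -1.000e-02  8.490e+00]
```

Call:
servo_tool --deltas '[0,0,4,0,0,0,0,8,0,0,0,0,12,0,0,0,0,13.8,0,0,0,0,13.8,0,0,-1,0,13.8,0,0,-2,0,13.8,0,0,-3,0,13.3,0,0,-4,0,12.6,0,0,-5,0,11.9,0,0,-5,0,11.9,0,0]'

```text
time_s: 3.22
tool_pos: [0.6368, 0.003, 0.139]
ee_rot: [0.998, 0.054, 0.01, 0.001]
contact_force: [17.6, 2.6, 24.1]
opening: 0.0001
finger_force: 0.7
```

```bash
cat > a.py <<'E'
from h import *
import sys
t=sys.argv[1]; d=grab('scene',t); P=tocase(cloud(d)).reshape(-1,3); H=cv2.cvtColor(d['image'],cv2.COLOR_BGR2HSV).reshape(-1,3)
cv2.imwrite(f'pics/{t}c.png',cv2.resize(d['image'][90:280,150:350],None,fx=3,fy=3))
plan([])
E
python3 a.py s1
```

```text
t 3.275 tcp case mm [ 78.4  -0.5 138.9] turn to case -0.01 F [17.3  3.  24.6]
```

View pics/s1c.png

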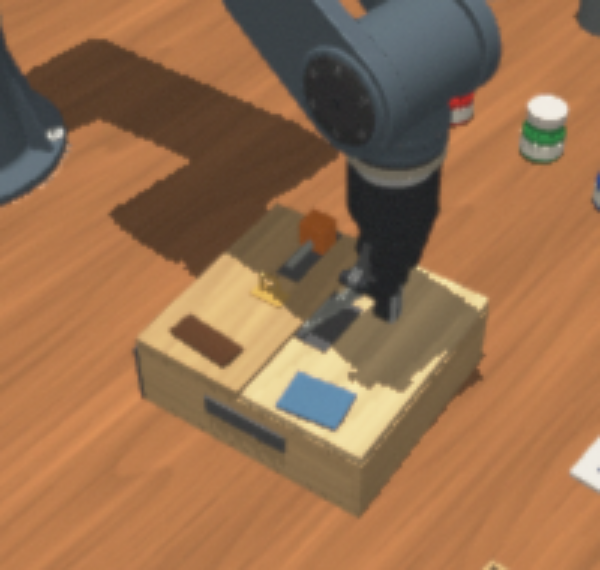

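Call:
servo_tool --deltas '[0.5,0,0.3,0,0,1.5,0,0.3,0,0,2.5,0,0.3,0,0,3.5,0,0,0,0,4,0,0,0,0]'

```text
time_s: 3.9
tool_pos: [0.6711, 0.0074, 0.1314]
ee_rot: [0.999, 0.054, 0.0, -0.0]
contact_force: [0.2, -0.0, 0.1]
opening: -0.0
finger_force: 0.0
```

```bash
cat >> a.py <<'E'
m=(P[:,0]>-.1)&(P[:,0]<.11)&(P[:,2]>.1)&(P[:,2]<.21)&(abs(P[:,1])<.03)
Q=P[m]; c=H[m]
g=(c[:,1]<90)&(c[:,2]>40); Q=Q[g]; 
for x0 in range(-100,110,10):
    k=(Q[:,0]*1000>=x0)&(Q[:,0]*1000<x0+10)
    if k.sum()>2: print(x0,k.sum(),np.round(np.percentile(Q[k,2],[5,50,95])*1000),np.round(np.percentile(Q[k,1],[5,95])*1000))
E
python3 a.py s2
```

```text
t 3.95 tcp case mm [113.    0.2 131.2] turn to case 0.0 F [-0.2 -0.3  0.3]
0 3 [101. 101. 102.] [-12.  20.]
10 24 [104. 108. 114.] [-22.  18.]
20 24 [115. 121. 125.] [-21.  18.]
30 24 [125. 131. 136.] [-21.  19.]
40 21 [136. 141. 146.] [-21.  18.]
50 22 [149. 154. 159.] [-22.  21.]
60 25 [159. 164. 170.] [-22.  19.]
70 24 [168. 172. 175.] [-21.  12.]
100 9 [142. 157. 196.] [-16. -12.]
```

View pics/s2c.png

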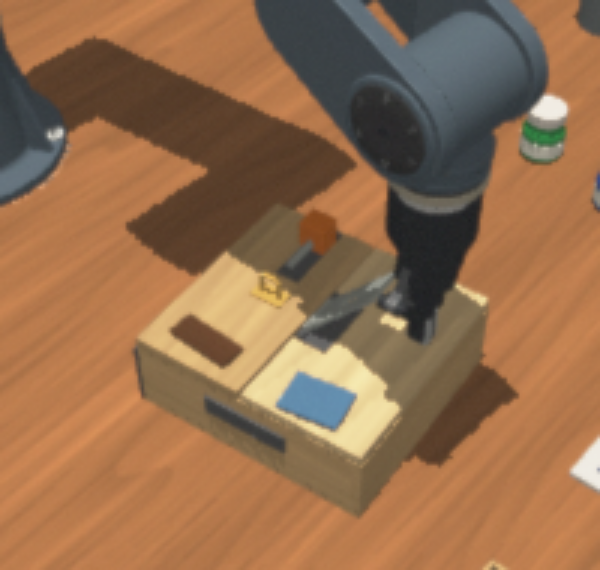

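Run:
```python
from h import *
d=load('s2'); P=tocase(cloud(d))*1000
for v in range(176,206,3): print(v,[tuple(np.round(P[v,u]).astype(int)) for u in range(274,308,3)])
```

```text
176 [(np.int64(3), np.int64(100), np.int64(88)), (np.int64(10), np.int64(104), np.int64(88)), (np.int64(18), np.int64(109), np.int64(88)), (np.int64(107), np.int64(-37), np.int64(253)), (np.int64(114), np.int64(-36), np.int64(257)), (np.int64(122), np.int64(-35), np.int64(260)), (np.int64(129), np.int64(-34), np.int64(262)), (np.int64(135), np.int64(-31), np.int64(264)), (np.int64(141), np.int64(-26), np.int64(263)), (np.int64(132), np.int64(10), np.int64(229)), (np.int64(125), np.int64(41), np.int64(201)), (np.int64(46), np.int64(241), np.int64(-1))]
179 [(np.int64(11), np.int64(86), np.int64(91)), (np.int64(17), np.int64(94), np.int64(88)), (np.int64(25), np.int64(98), np.int64(88)), (np.int64(108), np.int64(-39), np.int64(245)), (np.int64(116), np.int64(-38), np.int64(248)), (np.int64(121), np.int64(-34), np.int64(248)), (np.int64(125), np.int64(-25), np.int64(243)), (np.int64(128), np.int64(-15), np.int64(237)), (np.int64(126), np.int64(6), np.int64(219)), (np.int64(130), np.int64(14), np.int64(214)), (np.int64(45), np.int64(223), np.int64(-1)), (np.int64(52), np.int64(230), np.i
[... 3721 characters left out ...]
nt64(55), np.int64(88)), (np.int64(118), np.int64(58), np.int64(90)), (np.int64(125), np.int64(63), np.int64(89)), (np.int64(126), np.int64(82), np.int64(73))]
203 [(np.int64(61), np.int64(6), np.int64(90)), (np.int64(69), np.int64(9), np.int64(92)), (np.int64(75), np.int64(15), np.int64(90)), (np.int64(81), np.int64(23), np.int64(87)), (np.int64(89), np.int64(26), np.int64(89)), (np.int64(118), np.int64(-15), np.int64(144)), (np.int64(122), np.int64(-5), np.int64(138)), (np.int64(109), np.int64(40), np.int64(88)), (np.int64(117), np.int64(44), np.int64(90)), (np.int64(123), np.int64(49), np.int64(89)), (np.int64(126), np.int64(64), np.int64(77)), (np.int64(125), np.int64(87), np.int64(55))]
```

Call:
servo_tool --deltas '[-1.2,0,-2.3,0,0,-2.4,0,-2.4,0,0,-3.4,0,-3.1,0,0,-4.5,0,-3.8,0,0,-5.6,0,-4.4,0,0,-7.0,0,-4.9,0,0,-8.2,0,-5.2,0,0,-9.7,0,-5.3,0,0,-9.7,0,-5.3,0,0]'

```text
time_s: 5.08
tool_pos: [0.5733, -0.0032, 0.1845]
ee_rot: [0.999, 0.054, -0.0, -0.0]
contact_force: [0.4, 0.6, -0.2]
opening: -0.0001
finger_force: 0.0
```

```bash
python3 a.py s3
```

```text
t 5.125 tcp case mm [ 15.    0.2 184.5] turn to case -0.01 F [0.7 0.1 0.5]
-10 20 [134. 166. 199.] [-21.   9.]
0 213 [104. 139. 191.] [-22.  20.]
10 7 [186. 194. 200.] [-15.  -8.]
20 34 [188. 198. 208.] [-11.   6.]
```

Call:
servo_tool --deltas '[-2.3,0,0.25,0,0,-3.4,0,0.5,0,0,-4.6,0,0.95,0,0,-5.6,0,1.5,0,0,-6.7,0,2.2,0,0,-7.5,0,3.0,0,0,-8.4,0,4.05,0,0,-8.9,0,4.9,0,0,-9.4,0,5.8,0,0,-9.7,0,6.6,0,0,-9.9,0,7.4,0,0,-9.9,0,7.4,0,0]'

```text
time_s: 6.62
tool_pos: [0.4754, -0.0138, 0.1097]
ee_rot: [0.999, 0.054, -0.001, -0.0]
contact_force: [0.2, 0.8, 0.2]
opening: -0.0004
finger_force: 0.0
```

```bash
python3 a.py s4
```

```text
t 6.675 tcp case mm [-83.7   0.2 110.1] turn to case 0.0 F [ 0.7 -0.5  0.3]
-100 21 [106. 108. 173.] [-22.  -8.]
-90 26 [105. 107. 127.] [-22.  13.]
-80 107 [104. 122. 160.] [-17.  23.]
-70 27 [103. 104. 107.] [-22.  20.]
-60 27 [101. 103. 105.] [-22.  19.]
-50 24 [101. 102. 104.] [-21.  20.]
-40 21 [100. 101. 104.] [-22.  19.]
-30 17 [100. 101. 102.] [-21.  17.]
-20 6 [100. 101. 103.] [-9. 18.]
```

View pics/s4c.png

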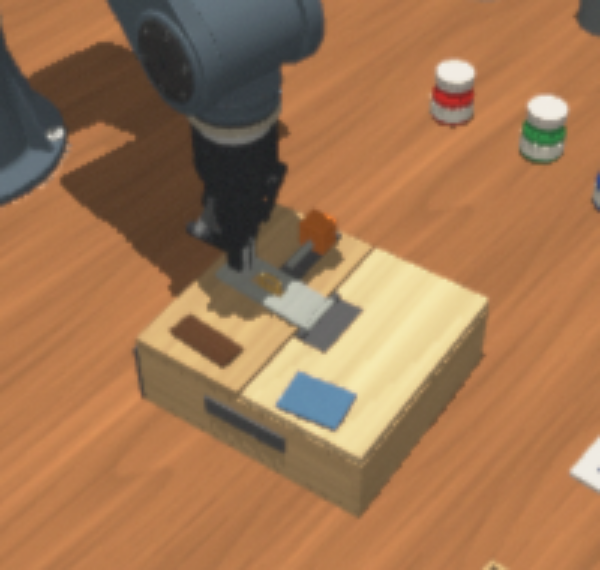

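Call:
servo_tool --deltas '[-0.3,0,0.4,0,0,-0.3,0,0.8,0,0,-0.3,0,1.2,0,0,-0.3,0,1.4,0,0,-0.3,0,1.4,0,0]'

```text
time_s: 7.3
tool_pos: [0.4728, -0.0142, 0.0962]
ee_rot: [0.999, 0.054, -0.0, -0.0]
contact_force: [0.2, 0.2, 0.5]
opening: 0.0001
finger_force: 0.0
```

Call:
servo_tool --deltas '[0,0,0.1,0,0,0,0,0.2,0,0,0,0,0.2,0,0]'

```text
time_s: 7.68
tool_pos: [0.473, -0.0142, 0.0956]
ee_rot: [0.999, 0.054, 0.0, 0.0]
contact_force: [-8.3, 0.4, 22.7]
opening: 0.0001
finger_force: 11.0
```

Call:
servo_tool --deltas '[0,0,-4,0,0,0,0,-8,0,0,0,0,-10,0,0,2,-4,-10,0,0,3.5,-8,-10,0,0,3.5,-12.5,-10,0,0,3.5,-12.5,-10,0,0]'

```text
time_s: 8.55
tool_pos: [0.4937, 0.1161, 0.1942]
ee_rot: [0.998, 0.056, -0.0, -0.0]
contact_force: [-0.1, -0.8, -0.8]
opening: 0.0
finger_force: 0.0
```

```bash
cat > b.py <<'E'
from h import *
import sys
for n in('scene','top'):
    d=grab(n,n+sys.argv[1]); P=tocase(cloud(d)).reshape(-1,3)
    x,y,z=P.T
    m=(abs(y)<.018)&(z>.085)&(z<.115)&(x>-.1)&(x<.0)
    for a in range(-100,0,15):
        k=m&(x*1000>=a)&(x*1000<a+15); print(n,a,k.sum(),np.round(np.percentile(z[k],[10,50,90])*1000,1)) if k.sum()>2 else 0
    k=(x<-.03)&(x>-.07)&(y>.0)&(y<.1)&(z>.121)&(z<.131); print('grip',k.sum(),np.round(np.percentile(P[k],[3,50,97],axis=0)*1000,1) if k.sum() else '')
    cv2.imwrite(f'pics/{n}{sys.argv[1]}c.png',cv2.resize(d['image'][90:280,150:350],None,fx=3,fy=3))
plan([(-51.5,125,107),(-51.5,111,107),(-51.5,63,107)])
E
python3 b.py 5
```

```text
scene -100 48 [93.3 95.6 97.7]
scene -85 45 [92.8 95.7 97.3]
scene -70 38 [ 89.9  94.7 104. ]
scene -55 46 [ 90.6  95.4 113.4]
scene -40 51 [93.5 95.6 98. ]
scene -25 49 [93.  95.1 97. ]
scene -10 30 [93.6 95.  97.8]
grip 70 [[-65.4  67.8 121.2]
 [-50.2  79.4 124.6]
 [-36.5  92.4 127.7]]
top -100 72 [94.7 96.6 98.5]
top -85 75 [93.5 95.9 98.4]
top -70 74 [ 91.   95.1 100.1]
top -55 68 [92.1 96.1 98.9]
top -40 69 [92.1 96.1 98.4]
top -25 73 [93.8 96.2 98.7]
top -10 48 [94.1 96.2 98.4]
grip 81 [[-64.9  69.8 122.5]
 [-55.   78.7 125.8]
 [-38.6  93.7 128.8]]
t 8.65 tcp case mm [-51.7 125.2 194.2] turn to case 0.06 F [-0.1  0.2  1.6]
(-51.5, 125, 107) [0.02 0.02 8.72]
(-51.5, 111, 107) [0.02 1.42 8.72]
(-51.5, 63, 107) [0.02 6.22 8.72]
```

View pics/scene5c.png

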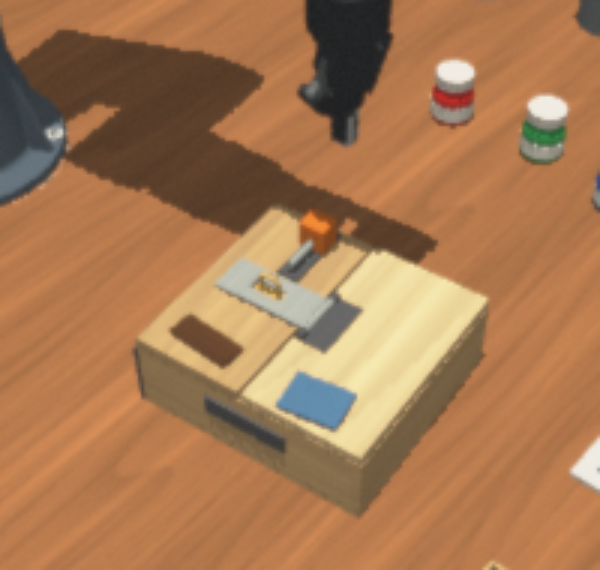

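Call:
servo_tool --deltas '[0,0,4,0,0,0,0,8,0,0,0,0,8.7,0,0,0,0.8,8.7,0,0,0,1.6,8.7,0,0,0,2.4,8.7,0,0,0,3.2,8.7,0,0,0,4.0,8.7,0,0,0,4.6,8.7,0,0,0,5.2,8.7,0,0,0,5.6,8.7,0,0,0,5.6,8.7,0,0]'

```text
time_s: 10.15
tool_pos: [0.5, 0.0579, 0.1072]
ee_rot: [0.999, 0.054, -0.0, 0.0]
contact_force: [-0.4, 0.3, -0.0]
opening: -0.0001
finger_force: 0.0
```

Call:
servo_tool --deltas '[0,0.2,0,0,0,0,0.4,0,0,0,0,0.4,0,0,0]'

```text
time_s: 10.52
tool_pos: [0.5002, 0.0558, 0.1072]
ee_rot: [0.999, 0.054, -0.0, -0.001]
contact_force: [-1.0, 15.3, 2.0]
opening: -0.0003
finger_force: 7.5
```

Call:
servo_tool --deltas '[0,0.15,0,0,0,0,0.15,0,0,0]'

```text
time_s: 10.78
tool_pos: [0.5002, 0.0554, 0.1073]
ee_rot: [0.999, 0.054, -0.0, -0.002]
contact_force: [-2.5, 25.0, 1.9]
opening: -0.0001
finger_force: 12.5
```

Call:
servo_tool --deltas '[0,-1.5,0,0,0,0,-4,-2,0,0,0,-5,-7,0,0,0,-8,-12,0,0,0,-8,-12,0,0]'

```text
time_s: 11.4
tool_pos: [0.4934, 0.1339, 0.2307]
ee_rot: [0.998, 0.055, 0.003, -0.0]
contact_force: [0.6, 0.6, -1.2]
opening: 0.0002
finger_force: 0.0
```

```bash
python3 b.py 6
```

```text
scene -100 43 [93.5 95.2 97.1]
scene -85 49 [92.7 95.2 96.9]
scene -70 30 [ 91.8  96.  109.2]
scene -55 63 [ 92.7  96.6 110.4]
scene -40 49 [93.4 95.5 98.5]
scene -25 48 [93.9 95.8 97.2]
scene -10 28 [94.  95.1 97. ]
grip 70 [[-65.   26.5 121.5]
 [-49.6  38.2 124.8]
 [-36.2  51.7 128.5]]
top -100 74 [93.9 96.3 98.6]
top -85 76 [94.1 96.4 98.2]
top -70 68 [91.  95.5 98.8]
top -55 69 [ 93.5  97.2 110.4]
top -40 71 [93.1 96.5 98.3]
top -25 71 [93.8 96.4 98.6]
top -10 48 [94.9 96.5 97.9]
grip 111 [[-65.1  28.1 121.7]
 [-50.8  40.8 125.9]
 [-37.5  52.2 129.1]]
t 11.5 tcp case mm [-51.9 143.8 227.1] turn to case 0.05 F [ 0.   0.  -0.2]
(-51.5, 125, 107) [ 0.04  1.88 12.01]
(-51.5, 111, 107) [ 0.04  3.28 12.01]
(-51.5, 63, 107) [ 0.04  8.08 12.01]
```

View pics/scene6c.png

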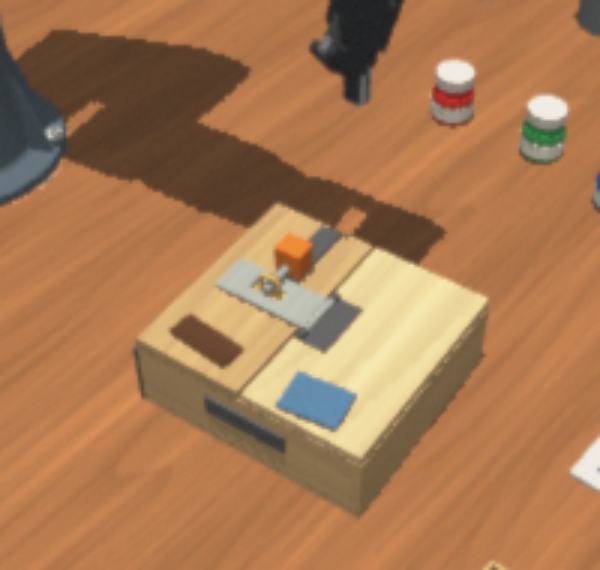

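```bash
python3 -c "
from plant import order; print(order.hand_in())"
```

```text
the job is handed in; nothing more can be done
None
```

The tool case is fastened and handed in at about 11.5 s: the hasp lies flat on the front board with the catch up through its slot. I then slid the lock grip about 41 mm, until it stopped hard with its bolt past the catch. The lid stayed shut, and the tile, rib and jars looked unmoved in the last picture; I did not re-check the beaker or mallet, but the arm never worked near them.

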